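Index the engraver's turntable to the post and swing its clamp lever home

TASK

With a fingertip, push on the arms of the turntable's four-armed star until its pointer arm, the one with the cone tip, points at the tall square post on the rim (not at the low round studs); then push the clamp lever beside the turntable clockwise, seen from above, until it is home against its stop pin, with the pointer still on the post. Only push, and gently: do not grasp or lift anything, leave the loose ring blank lying on the star's hub, and do not disturb the other things on the bench.

Things in the scene. Friction and masses are not known exactly. Their poses are not given: they have to be found in the camera images.
- star_axis (a point): point on the upright turning axis of the star, 65 mm above the bench, at mid-height of its four level arms (90 degrees apart, 12 mm thick). Hub 44 mm across, top 80 mm above the bench. Three arms are round rods, each with a black ball 22 mm across centred 80 mm from the axis. Below is a round plate, radius 140 mm, top 33 mm above the bench: 26 mm is free under the arms
- pointer_tip (a point): tip of the cone at the end of the pointer arm, 105 mm from the axis, 65 mm above the bench. This fourth arm of the star is a flat bar 14 mm wide and 12 mm thick, without a ball
- star (a joint): turn of the star in rad, growing anticlockwise seen from above; its zero has no special meaning. It turns either way, without stops within a full turn, with steady friction (2 to 3 N at 60 mm from the axis), and stays where it is left
- index_mark (a point): the point where the pointer's tip should come: 105 mm from the star's axis, in line with the middle of the tall square post. Only its place in plan matters
- post_top (a point): middle of the top face of the tall square post (18 x 18 mm steel, top 83 mm above the bench), fixed on the plate 128 mm from the star's axis, just beyond the pointer's reach. Two low round studs (12 mm across, 14 mm tall) stand on the plate's rim too: they are not the target
- lever_pivot (a point): point on the upright pivot axis of the clamp lever, 66 mm above the bench, at the height of the middle of the lever's arm. The lever stands on a round lug of the turntable's grey casting, 195 mm from the star's axis, to the robot's right of it; the lug's top is 25 mm above the bench
- lever_knob (a point): centre of the black ball (26 mm across) at the end of the clamp lever's arm, a round level rod 12 mm thick, 95 mm from the pivot, 66 mm above the bench
- lever (a joint): turn of the clamp lever in rad, growing clockwise seen from above (towards the robot's side); it starts between 0 and 0.4 and meets its stop pin (10 mm thick, 75 mm tall, 34 mm from the pivot) at 1.4. Steady friction, about 2 N at the knob; it stays where it is left
- blank_centre (a point): centre of the brass ring blank (31 mm outside, 21 mm hole, 10 mm tall) lying loose on the star's hub round a thin upright spindle (16 mm thick, top 102 mm above the bench); it rides along with the star
- tin: small round brass tin, 60 mm across, 45 mm tall, beside the turntable, on the side away from the lever; leave alone. Origin at the centre of its underside
- burrs: wooden block 60 x 80 x 35 mm with drill bits standing in it up to 70 mm, beside the turntable on the far side, near the lever; leave alone. Origin at the centre of its underside
- mate: terracotta cup, 72 mm across, 85 mm tall; leave alone. Origin at the centre of its underside
- hammer: hammer lying on the bench; leave alone
- brush: brush lying on the bench; leave alone
- mandrel: tapered steel ring mandrel standing upright, foot 48 mm across, 190 mm tall; leave alone. Origin at the centre of its underside
- flask: steel bottle with black cap, 74 mm across, 210 mm tall; leave alone. Origin at the centre of its underside

How it is judged:
By the outcome, as a careful person would: the job done as asked, in the order asked, and still so for the second after the job is handed in, with the robot touching nothing.
It also fails if it takes over 61 s, if anything falls off the work surface, if the arm or the gripper's body presses on something with over 40 N, if the wrist force passes 120 N, or if a joint passes its speed limit or range.

ROBOT

A 6-joint arm with a two-finger parallel gripper is mounted at the origin on the work surface. World frame = base frame: x ahead of the robot, y to its left, z up, the work surface at z = 0. Lengths are in m, angles in rad, forces in N, time in s.
With the tool pointing down it reaches from about 0.35 to 0.975 m from the base axis. Payload 4.9 kg.
Tool frame: the origin (TCP) lies at the very end of the fingers, on their centre line; the grasp point (between the pads) lies 19 mm behind it (ctrl.pinch_z is the distance from the TCP to the grasp point, in m); z points along the fingers, x is the direction in which the jaws open and shut, and the axes are right-handed (so a half turn about z gives the same grasp; the last joint's range is limited). The gripper opens to 85 mm and grips with 20 to 120 N. Pads are 22 mm wide; open, the fingers measure 114 mm over their backs; the gripper's body (76 mm by 85 mm) begins 54 mm behind the grasp point. The pads swing forward as they close: fully open they stand 13 mm farther back than shut.
Start: joints at [0.996, 0.053, 1.613, -0, 1.476, -0.119], TCP at [0.275, 0.561, 0.231] pointing down, gripper open.
Joint ranges: [-3.01, 3.01], [-1.01, 2.22], [0.06, 2.58], [-1.02, 4.17], [0.09, 2.62], [-3.14, 3.14]. Speed limits (rad/s): [2.57, 2.57, 3.14, 3.14, 3.14, 3.14].

INTERFACE

Orientations are given as a unit quaternion [x, y, z, w].
In Python, from plant import ctrl gives the robot as it stands. The module is installed in compiled form; this text tells all that it offers.
- The arm moves only by the shell command python3 -m crank 'ROWS'. ROWS is JSON, a list of rows, each a list of 7 numbers: the shift along the tool's x, y, z in cm, then the turn, a rotation vector about the tool's x, y, z in rad, then the closure in counts, from 0 (fully open) to 255 (shut). A call has 1 to 20 rows; each row is the pose to reach, as a shift and turn from the pose commanded when the call began, along the tool's axes at that moment; what a row does not reach only later rows make up. A row lasts 1/12 s, in which the tool goes at most 41.7 mm and 7.16 degrees, less where a joint would pass 70% of its speed; a pose out of reach is approached as far as the arm can. A call with a gripper value outside its range is refused whole. The fingers move at their own pace and stop on an object; the grip force is fixed at half the most. Time passes only in rows, so rows that repeat a pose let the fingers close. It gives the time, the measured TCP pose, the force and the opening at its end, in the units of the state.
- ctrl.get_state(): the state, without advancing time (a new reading comes with each control period).
- ctrl.camera(name): name is "scene" or "top" or "wrist"; returns a dict with "frame" (420x560x3 uint8, red, green, blue), "z_map" (420x560 float32, m along the optical axis (not along the pixel's ray), 0 where there is no reading), "fx", "fy", "cx", "cy" (pixels), "k1" (the pictures are not rectified: a ray, as slopes to the right and down, at radius r is drawn at 1 + k1 r^2 times it, then the intrinsics apply), "view" (4x4, takes a point from world to camera coordinates). Camera axes: x right, y down, z forward; pixel columns grow to the right and rows downward; lengths in m; the calibration is good to about 2 mm. A picture is of the moment at which its call begins.
- ctrl.hand_in(): hands the job in, once; it reports no verdict.
The state is a dict: "time": time; "joint_pos": joint angles; "joint_vel": joint speeds; "effort": joint torques, N m; "tcp_pos": TCP position; "eef_rot": TCP orientation; "wrist_force": force on the tool from outside, world axes, zero at the start; "torque": the same for the moment, N m; "grip_width": finger opening in m.
Only numpy, scipy, OpenCV 4.12 (cv2) and the standard library are available. Lean on these libraries where they do the work, as an engineer would, in place of code of your own. Each camera call takes 0.05 s, during which the arm holds its last target. There are 200 camera calls.

## Working session

There is one attempt and no reset: what is moved stays moved. The work goes in short steps, Python scripts to look and compute and a shell command to move; the robot and the scene stay as the last step left them, time stands still between calls to the robot, and variables do not carry over. Pictures are saved under pics/ and viewed, about 8 in all and at most 12, crops included, and the job is handed in when it is done.

```bash
mkdir -p pics
cat > h.py <<'E'
import numpy as np, cv2
from plant import ctrl
def cam(n,save=None):
    c=ctrl.camera(n)
    if save: cv2.imwrite('pics/'+save,c['frame'][:,:,::-1])
    return c
def ray(c,u,v):
    K=np.array([[c['fx'],0,c['cx']],[0,c['fy'],c['cy']],[0,0,1.]])
    p=cv2.undistortPoints(np.array([[[u,v]]],float),K,np.array([c['k1'],0,0,0.]))[0,0]
    V=np.array(c['view']); R=V[:3,:3]; o=-R.T@V[:3,3]
    return o,R.T@np.array([p[0],p[1],1])
def onz(c,u,v,z):
    o,d=ray(c,u,v); return o+d*(z-o[2])/d[2]
def atdepth(c,u,v):
    o,d=ray(c,u,v); return o+d*float(c['z_map'][int(round(v)),int(round(u))])
E
python3 - <<'E'
from h import *
import pickle
a=cam('top','t1.png');b=cam('scene','s1.png')
pickle.dump((a,b),open('c1.pkl','wb'))
s=ctrl.get_state();print(s)
for c in(a,b):print(c['fx'],c['k1'],np.round(c['view'],3))
E
```

```text
{'time': 0.1, 'joint_pos': array([ 9.95978276e-01,  5.32824687e-02,  1.61418567e+00, -3.01423756e-06,
        1.47601237e+00, -1.18989193e-01]), 'joint_vel': array([-0.00189037, -0.00020763, -0.00310877, -0.00078967,  0.00311853,
        0.00096484]), 'effort': array([ 8.96937718e-05, -3.94905174e+01, -3.71363783e+01, -1.62362512e-04,
        3.84782528e-03,  7.65250775e-06]), 'tcp_pos': array([0.27480628, 0.56069837, 0.23017385]), 'eef_rot': array([ 8.48588578e-01,  5.29052486e-01, -8.53987990e-04,  4.02128424e-04]), 'wrist_force': array([ 0.06368571,  0.98220304, -0.57205437]), 'torque': array([ 0.04012325,  0.04040897, -0.05963556]), 'grip_width': 0.08535587803169595}
489.7119991171475 0.050475419775345705 [[ 0.003 -1.     0.023 -0.011]
 [-0.995 -0.006 -0.102  0.527]
 [ 0.102 -0.022 -0.995  1.358]
 [ 0.     0.     0.     1.   ]]
540.7039973435265 -0.21494044461766917 [[ 0.322  0.947  0.011 -0.179]
 [ 0.783 -0.26  -0.566 -0.358]
 [-0.533  0.191 -0.825  1.935]
 [ 0.     0.     0.     1.   ]]
```

View pics/t1.png

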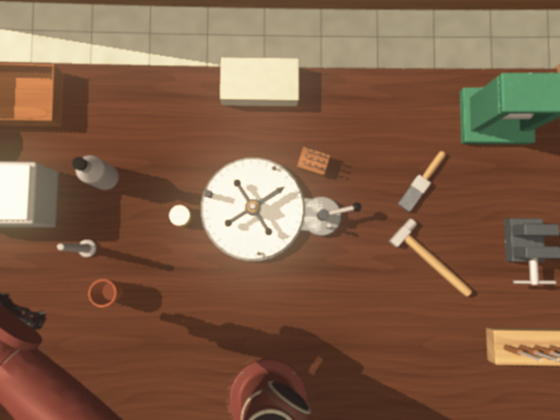

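View pics/s1.png

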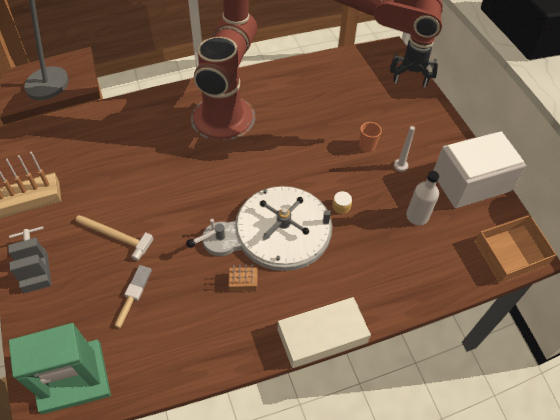

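The top view shows the star hub near (252,207), the pointer probably toward (284,187), the post near (208,194), the lever pivot near (323,216) and the knob near (357,207). I'll enlarge both views to confirm.

Run:
```python
from h import *
import pickle
a,b=pickle.load(open('c1.pkl','rb'))
A=cv2.resize(a['frame'][140:270,160:370],None,fx=3.6,fy=3.6,interpolation=cv2.INTER_CUBIC)[:,:,::-1]
cv2.imwrite('pics/t1c.png',A)
B=cv2.resize(b['frame'][170:300,180:370],None,fx=4,fy=4,interpolation=cv2.INTER_CUBIC)[:,:,::-1]
cv2.imwrite('pics/s1c.png',B)
```

```text
(no output)
```

View pics/t1c.png

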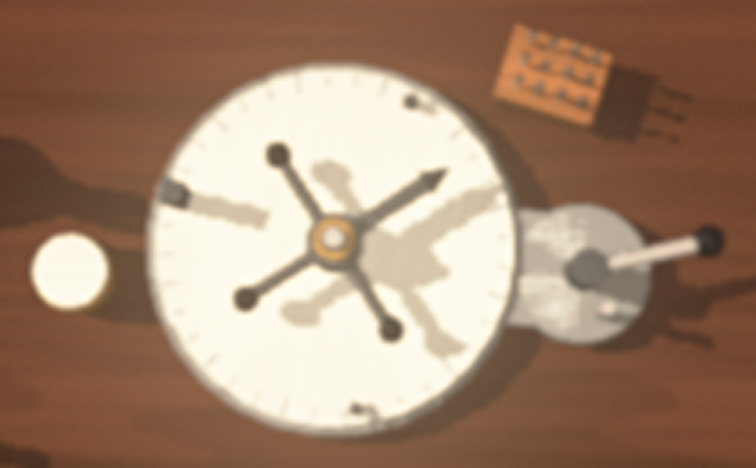

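View pics/s1c.png

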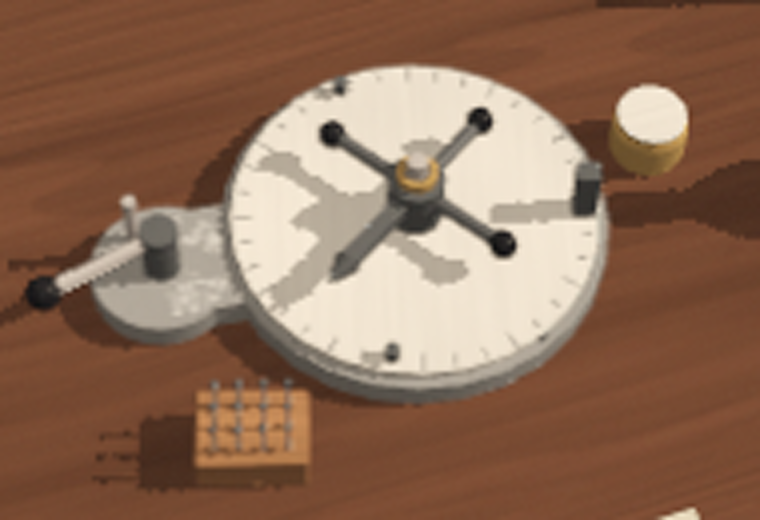

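Top crop: balls at (278,154), (246,298) and (391,328), cone tip (443,172), post (174,192), studs (411,101) and (357,408), pivot (588,270), knob (709,241). The scene crop agrees, with the post at the tin's side and the stop pin on the robot's side of the lug.

Run:
```python
from h import *
import pickle
a,b=pickle.load(open('c1.pkl','rb'))
def px(u,v,f=3.6,o=(160,140)): return (u+.5)/f-.5+o[0],(v+.5)/f-.5+o[1]
T={'b1':(278,154,.065),'b2':(246,298,.065),'b3':(391,328,.065),'tip':(443,172,.065),'post':(176,191,.083),'spindle':(334,238,.102),'piv':(588,266,.08),'knob':(709,241,.066),'tin':(69,271,.045),'burr':(556,72,.035),'pin':(607,310,.1)}
P={k:onz(a,*px(u,v),z) for k,(u,v,z) in T.items()}
S={'b1':(502,243,.065),'b2':(481,119,.065),'b3':(332,133,.065),'tip':(337,275,.065),'post':(588,170,.083),'spindle':(418,160,.102),'piv':(158,225,.08),'knob':(42,293,.066),'tin':(652,110,.045),'pin':(128,201,.1)}
Q={k:onz(b,*px(u,v,4,(180,170)),z) for k,(u,v,z) in S.items()}
for k in T: print(k,P[k].round(4),Q.get(k,np.zeros(3)).round(4))
for R in(P,Q):
    c=R['spindle'][:2]
    for k in('b1','b2','b3','tip','post'):
        d=R[k][:2]-c; print(k,np.hypot(*d).round(4),np.degrees(np.arctan2(d[1],d[0])).round(1))
    d=R['knob']-R['piv'];print('lever',d.round(3),np.degrees(np.arctan2(d[1],d[0])).round(1))
    print('axis->piv',np.hypot(*(R['piv'][:2]-c)))
```

```text
b1 [0.5928 0.0894 0.065 ] [0.5903 0.09   0.065 ]
b2 [0.4821 0.1125 0.065 ] [0.48   0.1148 0.065 ]
b3 [0.4597 0.0022 0.065 ] [0.4567 0.0028 0.065 ]
tip [ 0.5797 -0.0372  0.065 ] [ 0.5783 -0.0334  0.065 ]
post [0.5613 0.1649 0.083 ] [0.5608 0.1684 0.083 ]
spindle [0.5244 0.0454 0.102 ] [0.525  0.0466 0.102 ]
piv [ 0.5065 -0.1463  0.08  ] [ 0.5054 -0.1466  0.08  ]
knob [ 0.5275 -0.241   0.066 ] [ 0.5265 -0.2409  0.066 ]
tin [0.5037 0.25   0.045 ] [0.5004 0.2509 0.045 ]
burr [ 0.6644 -0.1278  0.035 ] [0. 0. 0.]
pin [ 0.4719 -0.1577  0.1   ] [ 0.4917 -0.1639  0.1   ]
b1 0.0814 32.7
b2 0.0793 122.2
b3 0.0777 -146.3
tip 0.0995 -56.2
post 0.1251 72.8
lever [ 0.021 -0.095 -0.014] -77.5
axis->piv 0.1925738697001943
b1 0.0784 33.6
b2 0.0816 123.4
b3 0.0811 -147.3
tip 0.0962 -56.3
post 0.1269 73.6
lever [ 0.021 -0.094 -0.014] -77.4
axis->piv 0.19426225712644277
```

```bash
cat >> h.py <<'E'
from scipy.spatial.transform import Rotation as Ro
AX=np.array([.526,.046]); PV=np.array([.506,-.1465])
def rows_to(pts,meas=None):
    """pts: (x,y,z,yaw_deg) tool-down world targets -> rows from current pose"""
    s=ctrl.get_state(); R0=Ro.from_quat(s['eef_rot']); p0=np.array(s['tcp_pos'])
    for x,y,z,yaw in pts:
        R=Ro.from_euler('z',yaw,degrees=True)*Ro.from_euler('x',180,degrees=True)
        d=R0.inv().apply(np.array([x,y,z])-p0)*100; w=(R0.inv()*R).as_rotvec()
        print('[%.1f,%.1f,%.1f,%.2f,%.2f,%.3f,255]'%(*d,*w))
def rel(c,ang,along,perp):
    a=np.radians(ang); e=np.array([np.cos(a),np.sin(a)]); n=np.array([-e[1],e[0]])
    return c+along*e+perp*n
E
python3 - <<'E'
from h import *
p=rel(AX,-56.9,.06,-.0365)
rows_to([(*p,.23,33.1)])
import pickle
a,b=pickle.load(open('c1.pkl','rb'))
def px(u,v,f=3.6,o=(160,140)): return (u+.5)/f-.5+o[0],(v+.5)/f-.5+o[1]
for q in (onz(a,*px(607,310),.073),onz(b,*px(128,201,4,(180,170)),.075)):
    d=q[:2]-PV; print(q.round(3),np.hypot(*d),np.degrees(np.arctan2(d[1],d[0])))
E
python3 -m crank '[[-41.4,48.4,0,0,0,0.54,255],[-41.4,48.4,0,0,0,0.54,255],[-41.4,48.4,0,0,0,0.54,255],[-41.4,48.4,0,0,0,0.54,255],[-41.4,48.4,0,0,0,0.54,255],[-41.4,48.4,0,0,0,0.54,255],[-41.4,48.4,0,0,0,0.54,255],[-41.4,48.4,0,0,0,0.54,255],[-41.4,48.4,0,0,0,0.54,255],[-41.4,48.4,0,0,0,0.54,255],[-41.4,48.4,0,0,0,0.54,255],[-41.4,48.4,0,0,0,0.54,255],[-41.4,48.4,0,0,0,0.54,255],[-41.4,48.4,0,0,0,0.54,255],[-41.4,48.4,0,0,0,0.54,255],[-41.4,48.4,0,0,0,0.54,255],[-41.4,48.4,0,0,0,0.54,255],[-41.4,48.4,0,0,0,0.54,255],[-41.4,48.4,0,0,0,0.54,255],[-41.4,48.4,0,0,0,0.54,255]]'
python3 - <<'E'
from h import *
p=rel(AX,-56.9,.06,-.0365)
rows_to([(*p,.055,33.1)])
E
```

```text
[-41.4,48.5,0.1,0.00,0.00,0.537,255]
[ 0.474 -0.161  0.073] 0.03555177821840318 -155.2215100443022
[ 0.475 -0.161  0.075] 0.03461955662612042 -154.47926267210173
time: 1.77
tcp_pos: [0.527, -0.0222, 0.2311]
eef_rot: [0.959, 0.284, -0.0, -0.0]
wrist_force: [0.0, 0.5, 0.1]
grip_width: -0.0002
[-0.0,0.2,17.6,-0.00,0.00,-0.001,255]
```

```bash
python3 -m crank '[[0,0.2,3,0,0,0,255],[0,0.2,6,0,0,0,255],[0,0.2,9,0,0,0,255],[0,0.2,12,0,0,0,255],[0,0.2,14,0,0,0,255],[0,0.2,15.5,0,0,0,255],[0,0.2,16.5,0,0,0,255],[0,0.2,17.2,0,0,0,255],[0,0.2,17.6,0,0,0,255],[0,0.2,17.6,0,0,0,255]]'
python3 - <<'E'
from h import *
c=cam('wrist','w1.png')
# rigid rotation about the axis, along .06, perp -.0365 -> arm-angle a
rows_to([(*rel(AX,a,.06,-.0225-(.014 if i==0 else 0)),.055,a+90) for i,a in enumerate([-56.9]+[-56.9+k for k in range(0,64,4)])])
E
```

```text
time: 2.6
tcp_pos: [0.5285, -0.0248, 0.0552]
eef_rot: [0.959, 0.284, -0.0, -0.0]
wrist_force: [0.5, -0.8, -0.2]
grip_width: 0.0005
[-0.0,-0.1,0.1,0.00,-0.00,-0.002,255]
[1.4,-0.1,0.1,0.00,-0.00,-0.002,255]
[1.8,0.0,0.1,0.00,-0.00,-0.072,255]
[2.2,0.1,0.1,0.00,-0.00,-0.142,255]
[2.7,0.2,0.1,0.00,-0.00,-0.212,255]
[3.1,0.3,0.1,0.00,-0.00,-0.281,255]
[3.6,0.3,0.1,0.00,-0.00,-0.351,255]
[4.0,0.3,0.1,0.00,-0.00,-0.421,255]
[4.5,0.2,0.1,0.00,-0.00,-0.491,255]
[4.9,0.2,0.1,0.00,-0.00,-0.561,255]
[5.3,0.1,0.1,0.00,-0.00,-0.631,255]
[5.8,-0.1,0.1,0.00,-0.00,-0.700,255]
[6.2,-0.2,0.1,0.00,-0.00,-0.770,255]
[6.6,-0.4,0.1,0.00,-0.00,-0.840,255]
[7.0,-0.7,0.1,0.00,-0.00,-0.910,255]
[7.3,-0.9,0.1,0.00,-0.00,-0.980,255]
[7.7,-1.2,0.1,0.00,-0.00,-1.049,255]
```

View pics/w1.png

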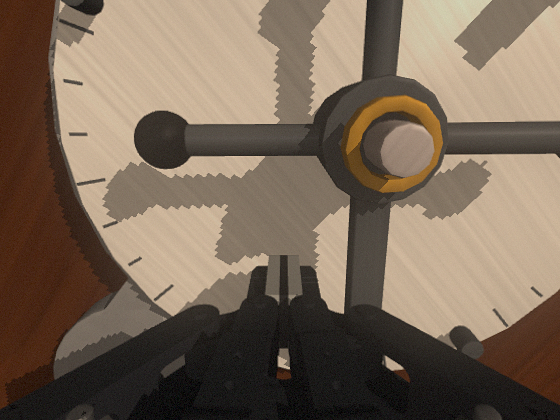

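The wrist view shows the shut fingertips at about (283,270) between the plate arms. The pointer bar is to the right at (366,270) with a clear gap, and the ring sits on the hub at (393,145).

```bash
python3 -m crank '[[0.5,-0.1,0.1,0,0,0,255],[1.0,-0.1,0.1,0,0,0,255],[1.4,-0.1,0.1,0,0,0,255],[1.8,0,0.1,0,0,-0.07,255],[2.2,0.1,0.1,0,0,-0.14,255],[2.7,0.2,0.1,0,0,-0.21,255],[3.1,0.3,0.1,0,0,-0.28,255],[3.6,0.3,0.1,0,0,-0.35,255],[4.0,0.3,0.1,0,0,-0.42,255],[4.5,0.2,0.1,0,0,-0.49,255],[4.9,0.2,0.1,0,0,-0.56,255],[5.3,0.1,0.1,0,0,-0.63,255],[5.8,-0.1,0.1,0,0,-0.7,255],[6.2,-0.2,0.1,0,0,-0.77,255],[6.6,-0.4,0.1,0,0,-0.84,255],[7.0,-0.7,0.1,0,0,-0.91,255],[7.3,-0.9,0.1,0,0,-0.98,255],[7.7,-1.2,0.1,0,0,-1.05,255],[7.7,-1.2,0.1,0,0,-1.05,255]]'
python3 - <<'E'
from h import *
c=cam('wrist','w2.png');t=cam('top','t2.png')
rows_to([(*rel(AX,a,.06,-.0225),.055,a+90) for a in [3.1+k for k in range(4,60,4)]])
E
```

```text
time: 4.23
tcp_pos: [0.5874, 0.027, 0.0546]
eef_rot: [0.687, 0.727, 0.0, 0.0]
wrist_force: [0.3, 0.3, -0.3]
grip_width: -0.0001
[0.4,0.1,-0.0,0.00,-0.00,-0.071,255]
[0.8,0.3,-0.0,0.00,-0.00,-0.141,255]
[1.3,0.3,-0.0,0.00,-0.00,-0.211,255]
[1.7,0.4,-0.0,0.00,-0.00,-0.281,255]
[2.2,0.4,-0.0,0.00,-0.00,-0.350,255]
[2.6,0.4,-0.0,0.00,-0.00,-0.420,255]
[3.1,0.4,-0.0,0.00,-0.00,-0.490,255]
[3.5,0.3,-0.0,0.00,-0.00,-0.560,255]
[3.9,0.2,-0.0,0.00,0.00,-0.630,255]
[4.4,0.0,-0.0,0.00,0.00,-0.700,255]
[4.8,-0.1,-0.0,0.00,0.00,-0.769,255]
[5.2,-0.3,-0.0,0.00,0.00,-0.839,255]
[5.6,-0.5,-0.0,0.00,0.00,-0.909,255]
[6.0,-0.8,-0.0,0.00,0.00,-0.979,255]
```

View pics/w2.png

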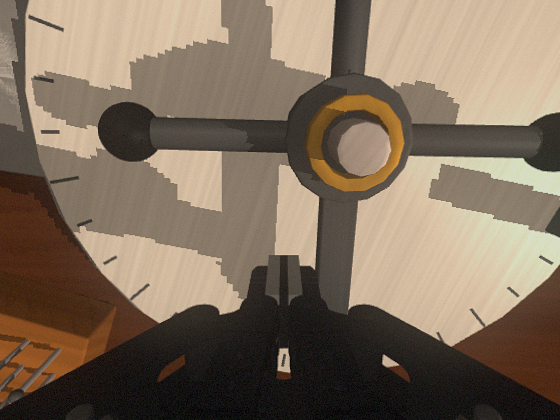

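The star turned with the finger: the bar is in contact to the right of the fingers near (333,270), and the ring is still on the hub. I'll continue the arc.

```bash
python3 -m crank '[[0.4,0.1,0,0,0,-0.07,255],[0.8,0.3,0,0,0,-0.14,255],[1.3,0.3,0,0,0,-0.21,255],[1.7,0.4,0,0,0,-0.28,255],[2.2,0.4,0,0,0,-0.35,255],[2.6,0.4,0,0,0,-0.42,255],[3.1,0.4,0,0,0,-0.49,255],[3.5,0.3,0,0,0,-0.56,255],[3.9,0.2,0,0,0,-0.63,255],[4.4,0,0,0,0,-0.7,255],[4.8,-0.1,0,0,0,-0.77,255],[5.2,-0.3,0,0,0,-0.84,255],[5.6,-0.5,0,0,0,-0.91,255],[6.0,-0.8,0,0,0,-0.98,255],[6.0,-0.8,0,0,0,-0.98,255]]'
python3 - <<'E'
from h import *
c=cam('wrist','w3.png');print(c['fx'],c['k1'],c['cx'],c['cy'])
import pickle; pickle.dump(c,open('w3.pkl','wb'))
E
```

```text
time: 5.58
tcp_pos: [0.5758, 0.0866, 0.0548]
eef_rot: [0.265, 0.964, 0.0, 0.001]
wrist_force: [1.2, 0.5, -0.4]
grip_width: -0.0004
339.82813671245594 0.028266366880885546 283.3069411427627 209.57522137054872
```

View pics/w3.png

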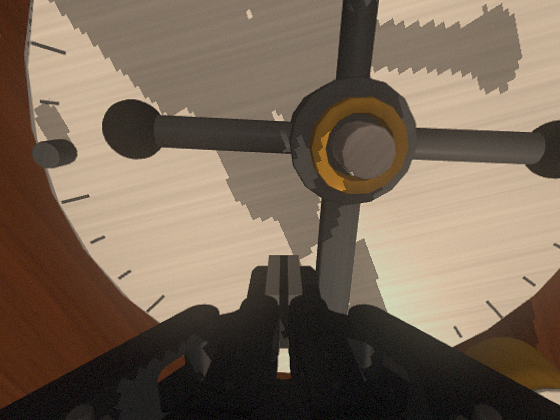

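The left ball is at (130,128), its rod passes (285,137), the right rod runs (415,143) to (540,148), and the bar rests against the fingers. Next I'll work out the star angle.

Run:
```python
from h import *
import pickle; c=pickle.load(open('w3.pkl','rb'))
ang=lambda p,q:np.degrees(np.arctan2(*(q-p)[1::-1]))
f=lambda u,v:onz(c,u,v,.065)[:2]
L=f(130,128);print('Lball',L,'rodL->R',ang(f(160,131),f(540,148)),'L->axis',ang(L,AX),np.hypot(*(L-AX)))
print('spindle',onz(c,368,150,.102)[:2])
s=ctrl.get_state(); R=Ro.from_quat(s['eef_rot']).as_matrix();print('yaw',np.degrees(np.arctan2(R[1,0],R[0,0])),s['tcp_pos'])
d=s['tcp_pos'][:2]-AX; a=np.arctan2(d[1],d[0]);print(np.degrees(a),np.hypot(*d))
```

```text
Lball [0.59207607 0.00158632] rodL->R 146.6960566624866 L->axis 146.0925901305194 0.07961545840996305
spindle [0.52482112 0.04552336]
yaw 149.13136066617372 [0.57566936 0.08634054 0.05472284]
39.08286840326241 0.06398752874825028
```

Run:
```python
from h import *
rows_to([(*rel(AX,a,.06,-.0225),.055,a+90) for a in [62,65,68,71,73,74.5,75.7]])
```

```text
[0.2,0.1,-0.0,0.00,0.00,-0.050,255]
[0.6,0.2,-0.0,0.00,0.00,-0.102,255]
[0.9,0.3,-0.0,0.00,0.00,-0.155,255]
[1.2,0.3,-0.0,0.00,0.00,-0.207,255]
[1.4,0.4,-0.0,0.00,0.00,-0.242,255]
[1.6,0.4,-0.0,0.00,0.00,-0.268,255]
[1.7,0.4,-0.0,0.00,0.00,-0.289,255]
```

```bash
python3 -m crank '[[0.2,0.1,0,0,0,-0.05,255],[0.6,0.2,0,0,0,-0.1,255],[0.9,0.3,0,0,0,-0.155,255],[1.2,0.3,0,0,0,-0.207,255],[1.4,0.4,0,0,0,-0.242,255],[1.6,0.4,0,0,0,-0.268,255],[1.7,0.4,0,0,0,-0.289,255],[1.7,0.4,0,0,0,-0.289,255],[1.7,0.4,0,0,0,-0.289,255]]'
python3 -m crank '[[-0.5,0,0,0,0,0,255],[-1,0,0,0,0,0,255],[-1.5,0,0,0,0,0,255],[-1.5,0,-3,0,0,0,255],[-1.5,0,-6,0,0,0,255],[-5,2,-9,0,0,0,255],[-8,4,-12,0,0,0,255],[-11,6,-14,0,0,0,255],[-14,8,-14,0,0,0,255],[-14,8,-14,0,0,0,255]]'
python3 - <<'E'
from h import *
import pickle
a=cam('top');b=cam('scene');w=cam('wrist');pickle.dump((a,b,w),open('c2.pkl','wb'))
A=cv2.resize(a['frame'][150:260,195:305],(396,396),interpolation=cv2.INTER_CUBIC)
B=cv2.resize(b['frame'][175:275,230:340],(404,367),interpolation=cv2.INTER_CUBIC)
M=np.zeros((396,800,3),np.uint8);M[:,:396]=A;M[:367,396:]=B
cv2.imwrite('pics/m2.png',M[:,:,::-1]);cv2.imwrite('pics/w4.png',w['frame'][:,:,::-1])
E
```

```text
time: 6.38
tcp_pos: [0.5633, 0.0983, 0.0548]
eef_rot: [0.124, 0.992, 0.0, 0.0]
wrist_force: [1.2, 0.6, 0.9]
grip_width: -0.0002
time: 7.22
tcp_pos: [0.7236, 0.1428, 0.1958]
eef_rot: [0.123, 0.992, 0.001, 0.003]
wrist_force: [-0.8, -0.1, 0.4]
grip_width: -0.0001
```

View pics/m2.png

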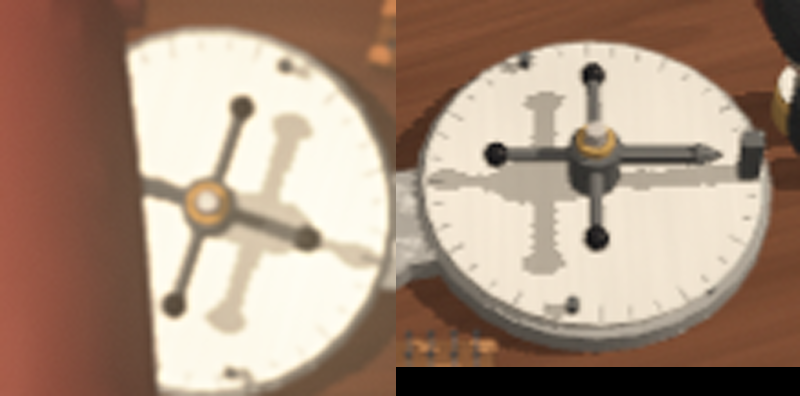

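View pics/w4.png

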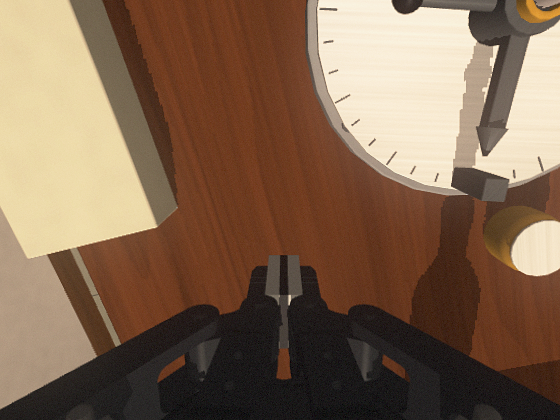

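The combined top and scene view shows the pointer nearly at the post: scene tip (722,155), post top (751,137), ring still on the hub. The wrist view has the tip at (487,156) and the post around (480,185). Now for the residual angle.

Run:
```python
from h import *
import pickle; a,b,w=pickle.load(open('c2.pkl','rb'))
an=lambda d:np.degrees(np.arctan2(d[1],d[0]))
def px(u,v,f,o): return (u+.5)/f-.5+o[0],(v+.5)/f-.5+o[1]
for nm,c,f,o,L in (('top',a,3.6,(195,150),{'b1':(241,107),'b3':(173,304),'b2':(307,239)}),('scene',b,404/110,(230,175),{'b2':(101,154),'b1':(200,238),'b3':(197,75),'tip':(326,155)})):
    Q={k:onz(c,*px(*v,f,o),.065)[:2] for k,v in L.items()}
    d=Q['b1']-Q['b3'];print(nm,'pointer from b3-b1',an(d)+90, {k:an(q-AX).round(1) for k,q in Q.items()})
    if 'tip' in Q: print('b2->tip',an(Q['tip']-Q['b2']))
q=onz(b,*px(355,137,404/110,(230,175)),.083);print('post scene',q,an(q[:2]-AX))
t=onz(w,487,156,.065);print('tip wrist',t,an(t[:2]-AX),np.hypot(*(t[:2]-AX)))
# post top via wrist depth: world z of pixels near the post
P=[];
for v in range(160,210):
    for u in range(445,515):
        if w['z_map'][v,u]>0:
            p=atdepth(w,u,v)
            if p[2]>.078: P.append([u,v,*p])
P=np.array(P);print(len(P),P.mean(0),P[:,2:].min(0),P[:,2:].max(0))
m=(P[:,2:4].min(0)+P[:,2:4].max(0))/2;print(m,an(m-AX),an(P[:,2:4].mean(0)-AX))
```

```text
top pointer from b3-b1 71.47601561255256 {'b1': np.float64(-18.1), 'b3': np.float64(161.0), 'b2': np.float64(-108.7)}
scene pointer from b3-b1 71.35718878668428 {'b2': np.float64(-109.7), 'b1': np.float64(-18.6), 'b3': np.float64(161.3), 'tip': np.float64(72.1)}
b2->tip 71.3094431279255
post scene [0.55989624 0.16767299 0.083     ] 74.43297458218447
tip wrist [0.55691817 0.14622693 0.065     ] 72.85596510877758 0.10488741494430158
593 [4.94020236e+02 1.89072513e+02 5.62318977e-01 1.68363722e-01
 8.08854733e-02] [0.55036082 0.15792234 0.07803466] [0.57250846 0.17959304 0.08311645]
[0.56143464 0.16875769] 73.89894356659055 73.4684985070652
```

The pointer is about 1.6° short of the post. I'll repeat the last push, 1.6° further.

Run:
```python
from h import *
E=np.array([.5633,.0983]);yaw=165.75
n=np.array([np.cos(np.radians(yaw)),np.sin(np.radians(yaw))])
def rot(p,d): a=np.radians(d);return AX+np.array([[np.cos(a),-np.sin(a)],[np.sin(a),np.cos(a)]])@(p-AX)
pre=E-.015*n
rows_to([(*pre,.195,yaw),(*pre,.115,yaw),(*pre,.055,yaw)])
print('push');rows_to([(*pre,.055,yaw),(*(E-.007*n),.055,yaw),(*(E-.002*n),.055,yaw),(*rot(E,.8),.055,yaw+.8),(*rot(E,1.6),.055,yaw+1.6)])
```

```text
[12.4,-8.0,-0.2,-0.00,-0.00,0.001,255]
[12.4,-8.0,7.8,-0.00,-0.00,0.001,255]
[12.4,-8.0,13.8,-0.00,-0.00,0.001,255]
push
[12.4,-8.0,13.8,-0.00,-0.00,0.001,255]
[13.2,-8.0,13.8,-0.00,-0.00,0.001,255]
[13.7,-8.0,13.8,-0.00,-0.00,0.001,255]
[14.0,-7.9,13.8,-0.00,-0.00,-0.013,255]
[14.1,-7.9,13.8,-0.00,-0.00,-0.027,255]
```

```bash
python3 -m crank '[[4,-2.6,0,0,0,0,255],[8,-5.2,0,0,0,0,255],[12,-7.9,0,0,0,0,255],[12.5,-8,0,0,0,0,255],[12.5,-8,3,0,0,0,255],[12.5,-8,6,0,0,0,255],[12.5,-8,9,0,0,0,255],[12.5,-8,11.5,0,0,0,255],[12.5,-8,13,0,0,0,255],[12.5,-8,13.9,0,0,0,255],[13,-8,13.9,0,0,0,255],[13.5,-8,13.9,0,0,0,255],[13.8,-8,13.9,0,0,0,255],[14,-7.95,13.9,0,0,-0.01,255],[14.1,-7.95,13.9,0,0,-0.02,255],[14.17,-7.95,13.9,0,0,-0.028,255],[14.17,-7.95,13.9,0,0,-0.028,255],[14.17,-7.95,13.9,0,0,-0.028,255]]'
python3 -m crank '[[-0.5,0,0,0,0,0,255],[-1,0,0,0,0,0,255],[-1.5,0,0,0,0,0,255],[-1.5,0,-3,0,0,0,255],[-1.5,0,-6,0,0,0,255],[-5,2,-9,0,0,0,255],[-8,4,-12,0,0,0,255],[-11,6,-14,0,0,0,255],[-14,8,-14,0,0,0,255],[-14,8,-14,0,0,0,255]]'
python3 - <<'E'
from h import *
import pickle
a=cam('top');b=cam('scene');w=cam('wrist');pickle.dump((a,b,w),open('c3.pkl','wb'))
B=cv2.resize(b['frame'][190:250,255:335],(480,360),interpolation=cv2.INTER_CUBIC)
W=cv2.resize(w['frame'][110:220,430:560],(312,264),interpolation=cv2.INTER_CUBIC)
M=np.zeros((360,792,3),np.uint8);M[:,:480]=B;M[:264,480:]=W
cv2.imwrite('pics/m3.png',M[:,:,::-1])
p=rel(PV,-77.5,.066,.045);rows_to([(*p,.195,12.5),(*p,.055,12.5)])
E
```

```text
time: 8.87
tcp_pos: [0.5625, 0.0992, 0.0565]
eef_rot: [0.11, 0.994, 0.0, 0.001]
wrist_force: [1.9, -0.7, 1.5]
grip_width: 0.0001
time: 9.7
tcp_pos: [0.7207, 0.1483, 0.1965]
eef_rot: [0.109, 0.994, 0.001, 0.002]
wrist_force: [-1.5, 0.1, -0.7]
grip_width: -0.0001
[7.2,-37.2,-0.1,-0.00,0.00,2.704,255]
[7.1,-37.2,13.9,-0.00,0.00,2.704,255]
```

View pics/m3.png

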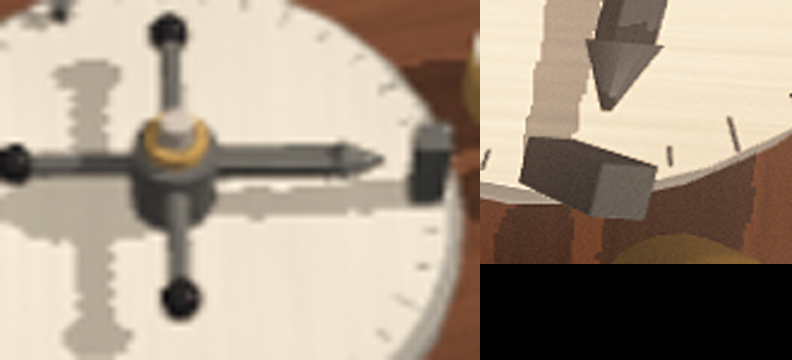

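Scene part: b2 (15,163), tip (383,159), post top (433,130). Wrist part: tip (607,110), post top face centred near (623,192). The ring is in place.

Run:
```python
from h import *
import pickle; a,b,w=pickle.load(open('c3.pkl','rb'))
an=lambda d:np.degrees(np.arctan2(d[1],d[0]))
def px(u,v,f,o): return (u+.5)/f-.5+o[0],(v+.5)/f-.5+o[1]
S=lambda u,v,z:onz(b,*px(u,v,6,(255,190)),z)[:2]
b2,tip,b1,b3,po=S(15,163,.065),S(383,159,.065),S(181,299,.065),S(168,33,.065),S(433,130,.083)
ax=(b1+b3)/2
print('axis',ax,'ptr',an(tip-b2),an(b1-b3)+90,an(tip-ax),'post',an(po-ax),np.hypot(*(po-ax)))
W=lambda u,v,z:onz(w,*px(u,v,2.4,(430,110)),z)[:2]
t,p=W(127,110,.065),W(143,192,.083)
print('wrist tip',t,'post',p,an(t-AX),an(p-AX),'tip->post',an(p-t),np.hypot(*(p-t)), np.hypot(*(t-AX)))
```

```text
axis [0.52442108 0.04645458] ptr 72.37174988285985 72.80179504467951 72.70582275354488 post 74.7771715596476 0.12793641718975376
wrist tip [0.55679937 0.146087  ] post [0.56289598 0.16849611] 72.8955102817662 73.23763586991407 tip->post 74.78050747672155 0.023223623878550644 0.10471871687799536
```

The pointer is at 72.7° and the post averages about 73.5°, so it is within about 1°. On to the lever.

```bash
python3 -m crank '[[1,-4,0,0,0,0.12,255],[1.5,-7,0,0,0,0.24,255],[2,-10,0,0,0,0.36,255],[2.5,-13,0,0,0,0.48,255],[3,-16,0,0,0,0.6,255],[3.5,-19,0,0,0,0.72,255],[4,-22,0,0,0,0.84,255],[4.5,-25,0,0,0,0.96,255],[5,-28,0,0,0,1.08,255],[5.5,-31,0,0,0,1.2,255],[6,-33,0,0,0,1.32,255],[6.5,-35,0,0,0,1.44,255],[7,-36,0,0,0,1.56,255],[7.2,-37.2,0,0,0,1.68,255],[7.2,-37.2,0,0,0,1.8,255],[7.2,-37.2,0,0,0,1.92,255],[7.2,-37.2,0,0,0,2.04,255],[7.2,-37.2,0,0,0,2.16,255],[7.2,-37.2,0,0,0,2.28,255],[7.2,-37.2,0,0,0,2.4,255]]'
python3 - <<'E'
from h import *
p=rel(PV,-77.5,.066,.04);rows_to([(*p,.195,12.5),(*p,.055,12.5)])
E
```

```text
time: 11.52
tcp_pos: [0.5619, -0.2001, 0.1942]
eef_rot: [0.967, 0.255, -0.001, -0.001]
wrist_force: [0.3, -0.3, 0.5]
grip_width: 0.0002
[-0.3,0.1,-0.1,-0.00,0.00,0.297,255]
[-0.3,0.1,13.9,-0.00,0.00,0.297,255]
```

```bash
python3 -m crank '[[-0.3,0.1,0,0,0,0.12,255],[-0.3,0.1,0,0,0,0.24,255],[-0.3,0.1,1,0,0,0.297,255],[-0.3,0.1,4,0,0,0.297,255],[-0.3,0.1,7,0,0,0.297,255],[-0.3,0.1,10,0,0,0.297,255],[-0.3,0.1,12,0,0,0.297,255],[-0.3,0.1,13.2,0,0,0.297,255],[-0.3,0.1,13.9,0,0,0.297,255],[-0.3,0.1,13.9,0,0,0.297,255]]'
python3 - <<'E'
from h import *
# final lever angle about -135.9; contact perp ~.02
rows_to([(*rel(PV,-77.5,.066,.03),.055,12.5),(*rel(PV,-77.5,.066,.02),.055,12.5)]+[(*rel(PV,a,.066,.02),.055,a+90) for a in np.arange(-81.5,-126,-4)])
E
```

```text
time: 12.35
tcp_pos: [0.5602, -0.2024, 0.0547]
eef_rot: [0.994, 0.112, -0.001, -0.001]
wrist_force: [-0.2, 0.1, -0.5]
grip_width: -0.0001
[-1.1,-0.0,-0.0,-0.00,0.00,0.007,255]
[-2.1,-0.0,-0.0,-0.00,0.00,0.007,255]
[-2.6,0.1,-0.0,-0.00,0.00,0.076,255]
[-3.0,0.2,-0.0,-0.00,0.00,0.146,255]
[-3.5,0.2,-0.0,-0.00,0.00,0.216,255]
[-4.0,0.2,-0.0,-0.00,0.00,0.286,255]
[-4.5,0.2,-0.0,-0.00,0.00,0.356,255]
[-4.9,0.2,-0.0,-0.00,0.00,0.425,255]
[-5.4,0.1,-0.0,-0.00,0.00,0.495,255]
[-5.9,-0.0,-0.0,-0.00,0.00,0.565,255]
[-6.3,-0.2,-0.0,-0.00,0.00,0.635,255]
[-6.8,-0.3,-0.0,-0.00,0.00,0.705,255]
[-7.2,-0.5,-0.0,-0.00,0.00,0.774,255]
[-7.6,-0.8,-0.0,-0.00,0.00,0.844,255]
```

```bash
python3 -m crank '[[-0.6,0,0,0,0,0,255],[-1.1,0,0,0,0,0,255],[-1.6,0,0,0,0,0,255],[-2.1,0,0,0,0,0.007,255],[-2.6,0.1,0,0,0,0.076,255],[-3.0,0.2,0,0,0,0.146,255],[-3.5,0.2,0,0,0,0.216,255],[-4.0,0.2,0,0,0,0.286,255],[-4.5,0.2,0,0,0,0.356,255],[-4.9,0.2,0,0,0,0.425,255],[-5.4,0.1,0,0,0,0.495,255],[-5.9,0,0,0,0,0.565,255],[-6.3,-0.2,0,0,0,0.635,255],[-6.8,-0.3,0,0,0,0.705,255],[-7.2,-0.5,0,0,0,0.774,255],[-7.6,-0.8,0,0,0,0.844,255],[-7.6,-0.8,0,0,0,0.844,255]]'
python3 - <<'E'
from h import *
cam('wrist','w5.png')
rows_to([(*rel(PV,a,.066,.02),.055,a+90) for a in np.arange(-127.5,-141,-2)])
E
```

```text
time: 13.77
tcp_pos: [0.4863, -0.213, 0.0577]
eef_rot: [0.952, -0.305, 0.001, 0.001]
wrist_force: [0.9, -0.7, 0.1]
grip_width: -0.0002
[-0.5,0.1,0.3,-0.00,-0.00,0.036,255]
[-0.7,0.2,0.3,-0.00,-0.00,0.071,255]
[-1.0,0.2,0.3,-0.00,-0.00,0.106,255]
[-1.2,0.3,0.3,-0.00,-0.00,0.141,255]
[-1.4,0.3,0.3,-0.00,-0.00,0.176,255]
[-1.7,0.3,0.3,-0.00,-0.00,0.211,255]
[-1.9,0.4,0.3,-0.00,-0.00,0.246,255]
```

View pics/w5.png

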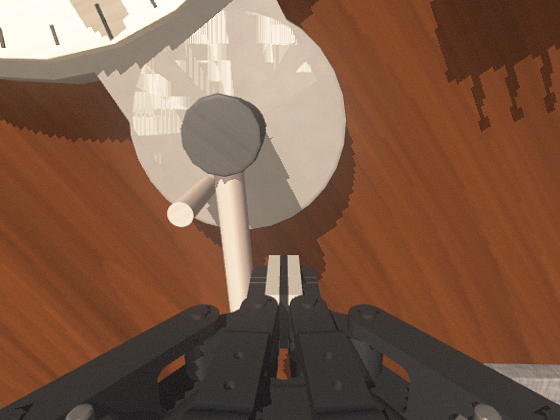

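The lever rod (from (232,180) to (237,300)) follows the finger and is now close to the stop pin (base near (210,185)), with the pivot cap at (222,133). I'll keep going in small steps and watch the force.

```bash
python3 -m crank '[[-0.5,0.1,0,0,0,0.036,255],[-0.7,0.2,0,0,0,0.071,255],[-1.0,0.2,0,0,0,0.106,255],[-1.2,0.3,0,0,0,0.141,255],[-1.4,0.3,0,0,0,0.176,255],[-1.4,0.3,0,0,0,0.176,255]]'
python3 -m crank '[[-0.1,0,0,0,0,0.016,255],[-0.2,0,0,0,0,0.033,255],[-0.2,0,0,0,0,0.033,255]]'
python3 -m crank '[[-0.1,0,0,0,0,0.016,255],[-0.2,0,0,0,0,0.033,255],[-0.2,0,0,0,0,0.033,255]]'
python3 -m crank '[[-0.1,0,0,0,0,0.016,255],[-0.1,0,0,0,0,0.016,255]]'
```

```text
time: 14.32
tcp_pos: [0.4736, -0.2072, 0.0574]
eef_rot: [0.922, -0.387, 0.001, 0.0]
wrist_force: [0.5, -2.8, 2.4]
grip_width: -0.0003
time: 14.57
tcp_pos: [0.4723, -0.2059, 0.0572]
eef_rot: [0.916, -0.402, 0.001, 0.001]
wrist_force: [2.1, -5.2, 3.9]
grip_width: -0.0
time: 14.82
tcp_pos: [0.4719, -0.206, 0.0574]
eef_rot: [0.909, -0.417, 0.003, 0.002]
wrist_force: [4.4, -9.4, -0.8]
grip_width: -0.0004
time: 14.98
tcp_pos: [0.4717, -0.2061, 0.0575]
eef_rot: [0.905, -0.424, 0.004, 0.002]
wrist_force: [5.4, -13.1, -1.8]
grip_width: -0.0002
```

The force climbs from 3 to 14 N with the TCP stationary, so the lever is at its stop. I'll back off, rise clear and check.

```bash
python3 -m crank '[[0.4,0,0,0,0,0,255],[0.8,0,0,0,0,0,255],[1.4,0,0,0,0,0,255],[2,0,0,0,0,0,255],[2.5,0,0,0,0,0,255],[2.5,0,-3,0,0,0,255],[2.5,0,-6,0,0,0,255],[2.5,0,-9,0,0,0,255],[2.5,3,-12,0,0,0,255],[2.5,6,-14,0,0,0,255],[2.5,9,-14,0,0,0,255],[2.5,12,-14,0,0,0,255],[2.5,14,-14,0,0,0,255],[2.5,14,-14,0,0,0,255],[2.5,14,-14,0,0,0,255]]'
python3 - <<'E'
from h import *
import pickle
a=cam('top');b=cam('scene');pickle.dump((a,b),open('c4.pkl','wb'))
A=cv2.resize(a['frame'][150:265,195:345],None,fx=3,fy=3,interpolation=cv2.INTER_CUBIC)
B=cv2.resize(b['frame'][180:270,220:335],None,fx=3,fy=3,interpolation=cv2.INTER_CUBIC)
B=cv2.resize(b['frame'][180:275,222:338],(348,285),interpolation=cv2.INTER_CUBIC)
B2=cv2.resize(b['frame'][200:280,170:240],(280,320)[:2],interpolation=cv2.INTER_CUBIC)
M=np.zeros((600,800,3),np.uint8);M[:345,:450]=A;M[:285,450:798]=B;M[285:600,450:730]=B2[:315]
cv2.imwrite('pics/m4.png',M[:,:,::-1]);print(ctrl.get_state()['wrist_force'])
E
```

```text
time: 16.23
tcp_pos: [0.3775, -0.3118, 0.1961]
eef_rot: [0.905, -0.425, -0.0, -0.0]
wrist_force: [-0.0, -0.3, -0.3]
grip_width: -0.0004
[-0.01417832  0.52032489 -0.1292912 ]
```

View pics/m4.png

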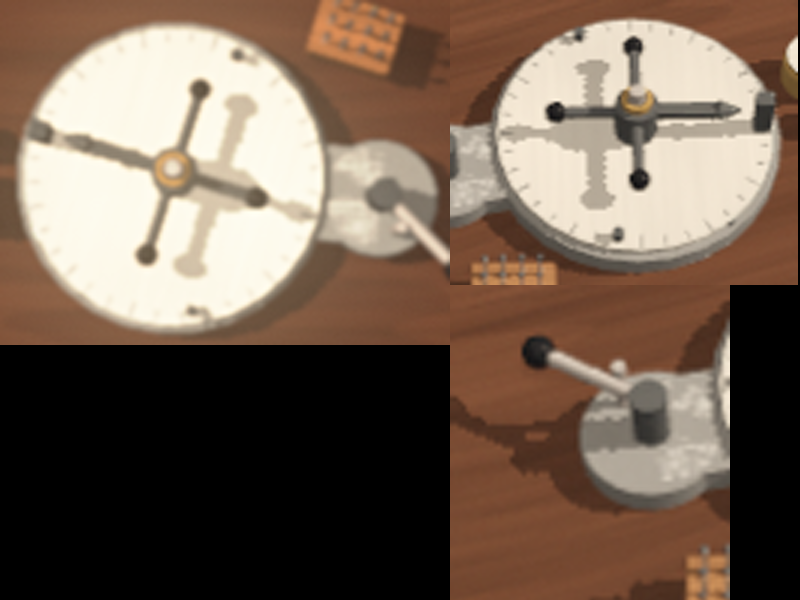

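Top part: post (40,130), balls (200,89), (147,256) and (256,198). Lower right: the lever rod lies against the pin at (617,367), with the knob at (538,351) and the pivot cap at (649,395).

Run:
```python
from h import *
import pickle; a,b=pickle.load(open('c4.pkl','rb'))
an=lambda d:np.degrees(np.arctan2(d[1],d[0]))
def px(u,v,f,o): return (u+.5)/f-.5+o[0],(v+.5)/f-.5+o[1]
T=lambda u,v,z:onz(a,*px(u,v,3,(195,150)),z)[:2]
b1,b3,b2,po,sp=T(200,89,.065),T(147,256,.065),T(256,198,.065),T(40,130,.083),T(173,169,.102)
ax=(b1+b3)/2;print('axis',ax,sp,'ptr',an(b1-b3)+90,an(sp-b2),'post',an(po-ax),an(po-AX),np.hypot(*(po-ax)))
S=lambda u,v,z:onz(b,*px(u,v,4,(170,200)),z)[:2]
k,p=S(88,66,.066),S(199,110,.08);print('lever',an(k-p),np.hypot(*(k-p)),k,p)
```

```text
axis [0.52487185 0.0456325 ] [0.52370069 0.04562673] ptr 72.90043632286466 73.49950011683825 post 73.56444116429566 74.01214770806678 0.1258398374723861
lever -137.58471878529235 0.09905273767453673 [ 0.4367144  -0.21394223] [ 0.50984261 -0.14713123]
```

```bash
python3 -c "
from plant import ctrl
print(ctrl.hand_in())"
```

```text
the job is handed in; nothing more can be done
None
```

I turned the star's pointer onto the tall square post, then pushed the clamp lever clockwise home against its stop pin. I handed the job in at about 16 s with the arm clear of everything. Nothing was grasped or lifted.

- **Star:** I pushed the pointer bar about 130° anticlockwise with the shut fingertips. It stopped about 1.6° short, so I gave it one small extra push.
- **Pointer check:** The last top view puts the pointer at 72.9–73.5° and the post at 73.6–74.0°. An earlier scene-camera estimate put the post near 74.8°, which would leave the pointer about 2° short. The wrist camera gave a gap of only 0.3°.
- **Lever check:** At the stop the wrist force rose from about 3 N to 14 N with no further movement, and the last picture shows the rod against the pin. The measured lever angle was -137.6°, against about -136° predicted from the pin's position; that is within pixel error.
- **Other things:** The ring blank was still on the hub in the last picture. The tin and drill block looked undisturbed where they appeared in the pictures. I did not check the remaining bench items again at the end, but the fingers never went near them.

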